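Clear the kiwi-slice trimming station

TASK

First pull every slice clip off the sprung rail and stand it upright on the woven drying mat. Then take the scraper block and wipe every resin chip off the white trimming plate into the catch trough, never touching the chips with the fingers, and stand the scraper upright on the middle of its black rubber pad. Load the cleared plate for the next round by laying every orange raw blank flat on it, clear of its edges; leave the cup, bottle, jar and the slices lying flat on the table alone.

Things in the scene. Friction and masses are not known exactly. Their poses are not given: they have to be found in the camera images.
- clip_a: Slice clip, 90 g, may be absent: white foot (38 mm along x, 44 along y, 40 high, channel 30 deep along y that straddles the rail) holding a kiwi slice upright: 56 mm disc, 12 mm thick, axis = clip's x, centre at z = 64, top at z = 92. Origin: centre of the foot's underside, z up. Pinch the disc from above across its thickness at about z = 66. It stands by itself on its foot.
- clip_b: Slice clip, 90 g, may be absent: white foot (38 mm along x, 44 along y, 40 high, channel 30 deep along y that straddles the rail) holding a kiwi slice upright: 56 mm disc, 12 mm thick, axis = clip's x, centre at z = 64, top at z = 92. Origin: centre of the foot's underside, z up. Pinch the disc from above across its thickness at about z = 66. It stands by itself on its foot.
- clip_c: Slice clip, 90 g, may be absent: white foot (38 mm along x, 44 along y, 40 high, channel 30 deep along y that straddles the rail) holding a kiwi slice upright: 56 mm disc, 12 mm thick, axis = clip's x, centre at z = 64, top at z = 92. Origin: centre of the foot's underside, z up. Pinch the disc from above across its thickness at about z = 66. It stands by itself on its foot.
- chip_1: Loose chip of cured resin, 26 x 20 x 10 mm, amber-green, 12 g, lying flat on the trimming plate at the start. Origin at the centre of its underside. May be absent.
- chip_2: Loose chip of cured resin, 22 x 22 x 9 mm, amber-green, 12 g, lying flat on the trimming plate at the start. Origin at the centre of its underside. May be absent.
- chip_3: Loose chip of cured resin, 28 x 18 x 10 mm, amber-green, 12 g, lying flat on the trimming plate at the start. Origin at the centre of its underside. May be absent.
- chip_4: Loose chip of cured resin, 26 x 20 x 10 mm, amber-green, 12 g, lying flat on the trimming plate at the start. Origin at the centre of its underside. May be absent.
- chip_5: Loose chip of cured resin, 22 x 22 x 9 mm, amber-green, 12 g, lying flat on the trimming plate at the start. Origin at the centre of its underside. May be absent.
- chip_6: Loose chip of cured resin, 28 x 18 x 10 mm, amber-green, 12 g, lying flat on the trimming plate at the start. Origin at the centre of its underside. May be absent.
- blank_1: Raw cast blank, may be absent: orange citrus-slice disc, 46 mm across, 14 mm thick, 30 g, lying flat on the table between robot and station. Origin: centre of its underside, z up. Pinch it across its diameter from above.
- blank_2: Raw cast blank, may be absent: orange citrus-slice disc, 46 mm across, 14 mm thick, 30 g, lying flat on the table between robot and station. Origin: centre of its underside, z up. Pinch it across its diameter from above.
- scraper: Scraper block, about 220 g: blue blade block 95 mm long (its x), 44 thick (its y), 22 high, with a wooden handle on top, 52 mm along x, 20 along y, from z = 22 to 66. Origin: centre of its underside, z up. Pinch the handle across its 20 mm (along y) at about z = 48. Wipe by pushing it along its y. Starts standing on the table.
- station: Fixed trimming station: white plate at z = 45 mm, x from -78 to 78, y from -105 to 115. Wooden rims 8 mm thick, top at z = 57, along both x sides and the +y end; the -y end is open and drops into the catch trough. Origin on the table under the plate, z up. Chips begin at y below 30 mm, so the scraper can be set down behind them by the +y rim.
- trough (a point): Centre of the floor of the steel catch trough at the station's -y end: inside 156 mm along the station's x, 90 mm along its y (-195 to -105 in the station's frame), floor at z = 5 mm, walls up to z = 57 mm, its inner wall is the plate's edge at 45 mm.
- rail: Fixed aluminium rail: bar 12 mm thick (its x), 250 long (its y), z from 38 to 60, between two end posts. Clips sit on it at y about -75, 0, 75 mm, feet 30 mm above the table, axes parallel to the rail's. A sprung catch holds each: a straight upward pull of about 6 to 14 N snaps it free in the first 10 mm; 31 mm of lift clears the rail. Origin on the table under the bar's middle.
- mat: Brown woven drying mat with pale bead lines, fixed, 120 mm (its x) by 250 mm (its y), 4 mm thick. Origin at the centre of its underside, on the table.
- pad: Black rubber parking pad for the scraper, fixed, 130 mm (its x) by 65 mm (its y), 4 mm thick. Origin at the centre of its underside, on the table.
- cup: Small steel cup, 60 mm wide, 55 mm high. Bystander, to be left alone.
- varnish: Amber varnish bottle, 52 mm wide, 110 mm high. Bystander, to be left alone.
- paint: Small green paint jar, 44 mm wide, 50 mm high. Bystander, to be left alone.
- flat_1: Finished brown-skinned kiwi slice lying flat, 58 mm wide, 10 mm thick. Bystander, to be left alone.
- flat_2: Finished brown-skinned kiwi slice lying flat, 58 mm wide, 10 mm thick. Bystander, to be left alone.
Not all that is in view belongs to the job. What is shaped like the blank_2 but turquoise is not meant.

How it is judged:
On the way, in this order (a step that is already met when the one before it is completed fails the run):
1. all slice clips stand upright on the drying mat, released (x of clip_a in the frame of mat between -0.06 and 0.06 m and y of clip_a in the frame of mat between -0.125 and 0.125 m and z of clip_a in the frame of mat between -0.002 and 0.012 m and angle between each of clip_a, clip_b, clip_c's own z axis and vertical below 0.15 rad and x of clip_b in the frame of mat between -0.06 and 0.06 m and y of clip_b in the frame of mat between -0.125 and 0.125 m and z of clip_b in the frame of mat between -0.002 and 0.012 m and x of clip_c in the frame of mat between -0.06 and 0.06 m and y of clip_c in the frame of mat between -0.125 and 0.125 m and z of clip_c in the frame of mat between -0.002 and 0.012 m and linear speed of each of clip_a, clip_b, clip_c below 0.02 m/s and contact force between the fingers and clip_a below 0.1 N and contact force between the fingers and clip_b below 0.1 N and contact force between the fingers and clip_c below 0.1 N), for 0.2 s.
2. all chips are in the catch trough (x of chip_1 in the frame of station between -0.08 and 0.08 m and y of chip_1 in the frame of station between -0.199 and -0.101 m and z of chip_1 in the frame of station between -0.002 and 0.041 m and x of chip_2 in the frame of station between -0.08 and 0.08 m and y of chip_2 in the frame of station between -0.199 and -0.101 m and z of chip_2 in the frame of station between -0.002 and 0.041 m and x of chip_3 in the frame of station between -0.08 and 0.08 m and y of chip_3 in the frame of station between -0.199 and -0.101 m and z of chip_3 in the frame of station between -0.002 and 0.041 m and x of chip_4 in the frame of station between -0.08 and 0.08 m and y of chip_4 in the frame of station between -0.199 and -0.101 m and z of chip_4 in the frame of station between -0.002 and 0.041 m and x of chip_5 in the frame of station between -0.08 and 0.08 m and y of chip_5 in the frame of station between -0.199 and -0.101 m and z of chip_5 in the frame of station between -0.002 and 0.041 m and x of chip_6 in the frame of station between -0.08 and 0.08 m and y of chip_6 in the frame of station between -0.199 and -0.101 m and z of chip_6 in the frame of station between -0.002 and 0.041 m), for 0.2 s.
3. all blanks lie flat on the trimming plate (x of blank_1 in the frame of station between -0.065 and 0.065 m and y of blank_1 in the frame of station between -0.092 and 0.102 m and z of blank_1 in the frame of station between 0.04 and 0.051 m and angle between each of blank_1, blank_2's own z axis and vertical below 0.1 rad and x of blank_2 in the frame of station between -0.065 and 0.065 m and y of blank_2 in the frame of station between -0.092 and 0.102 m and z of blank_2 in the frame of station between 0.04 and 0.051 m), for 0.2 s.
At the end, for the whole second after the job is handed in: Present clips upright (0.15 rad) on the mat, origin within 60 x 125 mm of its centre; chips in the trough, below its edge; blanks flat (0.1 rad) on the plate, 13 mm in from its edges; scraper upright (0.1 rad) on the pad, origin within 30 mm along, 25 mm across of its middle; all at rest (all of step 2 and all of step 3 and x of clip_a in the frame of mat between -0.06 and 0.06 m and y of clip_a in the frame of mat between -0.125 and 0.125 m and z of clip_a in the frame of mat between -0.002 and 0.012 m and angle between each of clip_a, clip_b, clip_c's own z axis and vertical below 0.15 rad and x of clip_b in the frame of mat between -0.06 and 0.06 m and y of clip_b in the frame of mat between -0.125 and 0.125 m and z of clip_b in the frame of mat between -0.002 and 0.012 m and x of clip_c in the frame of mat between -0.06 and 0.06 m and y of clip_c in the frame of mat between -0.125 and 0.125 m and z of clip_c in the frame of mat between -0.002 and 0.012 m and x of scraper in the frame of pad between -0.03 and 0.03 m and y of scraper in the frame of pad between -0.025 and 0.025 m and z of scraper in the frame of pad between -0.002 and 0.01 m and angle between scraper's own z axis and vertical below 0.1 rad and linear speed of each of clip_a, clip_b, clip_c, chip_1, chip_2, chip_3, chip_4, chip_5, chip_6, blank_1, blank_2, scraper below 0.02 m/s); the robot touches nothing.
It fails at once if a finger touches a resin chip (contact force between the fingers and chip_1 above 1 N or contact force between the fingers and chip_2 above 1 N or contact force between the fingers and chip_3 above 1 N or contact force between the fingers and chip_4 above 1 N or contact force between the fingers and chip_5 above 1 N or contact force between the fingers and chip_6 above 1 N).
It fails at once if a bystander is moved by more than 3 cm (distance of any of cup, varnish, paint, flat_1, flat_2 from where it was at the start of the episode above 0.03 m).
Of clip_a, clip_b, clip_c only 2 to 3 are there at a start; the rules pass over those that are not, and their reading is None.
Of chip_1, chip_2, chip_3, chip_4, chip_5, chip_6 only 4 to 6 are there at a start; the rules pass over those that are not, and their reading is None.
Of blank_1, blank_2 only 1 to 2 are there at a start; the rules pass over those that are not, and their reading is None.
At some moment in a run one of scraper, chip_1, chip_2, chip_3, chip_4, chip_5, chip_6 may be knocked a few centimetres aside while the robot is not near it.
Once in a run the grip may slacken for a moment while it holds something.
It also fails if it takes over 210 s, if anything falls off the work surface, if the arm or the gripper's body presses on something with over 40 N, if the wrist force passes 120 N, or if a joint passes its speed limit or range.

ROBOT

A 7-joint arm with a two-finger parallel gripper is mounted at the origin on the work surface. World frame = base frame: x ahead of the robot, y to its left, z up, the work surface at z = 0. Lengths are in m, angles in rad, forces in N, time in s.
With the tool pointing down it reaches from about 0.4 to 0.85 m from the base axis. Payload 10.4 kg.
Tool frame: the origin (TCP) lies on the centre line of the jaws, within the pads' length; the fingertips stand 17 mm ahead of it and the grasp point (between the pads) lies 2 mm behind it; z points along the fingers, y is the line along which they close (so a half turn about z gives the same grasp; the last joint's range is limited). The gripper opens to 85 mm and grips with 20 to 120 N. Pads are 22 mm wide; open, the fingers measure 114 mm over their backs; the gripper's body (76 mm by 85 mm) begins 54 mm behind the grasp point. The pads swing forward as they close: fully open they stand 13 mm farther back than shut.
Start: joints at [-1.162, 0.332, -0.065, 1.46, 0.022, 1.35, -0.088], TCP at [0.262, 0.568, 0.248] pointing down, gripper open.
Joint ranges: [-2.6, 2.6], [-0.5, 2.12], [-1.47, 1.34], [0.16, 2.42], [-1.27, 4.41], [0.06, 2.06], [-2.6, 2.6]. Speed limits (rad/s): [2.22, 2.22, 2.79, 2.79, 3.14, 3.14, 3.14].

INTERFACE

Orientations are given as a unit quaternion [x, y, z, w].
In Python, from workcell import sensors, imaging, order, spotter gives the robot as it stands. The module is installed in compiled form; this text tells all that it offers.
- The arm moves only by the shell command python3 -m inch 'ROWS' [FORCE]. ROWS is JSON, a list that holds one entry, the list of rows, each a list of 7 numbers: the shift along the tool's x, y, z in m, then the turn, a rotation vector about the tool's x, y, z in rad, then the closure, from -1 (fully open) to 1 (shut). In form: [[[x, y, z, ax, ay, az, hand], ...]]. A call has 1 to 10 rows; each row is the pose to reach, as a shift and turn from the pose commanded when the call began, along the tool's axes at that moment; what a row does not reach only later rows make up. A row lasts 1/10 s, in which the tool goes at most 50 mm and 8.59 degrees, less where a joint would pass 70% of its speed; a pose out of reach is approached as far as the arm can. A call with a gripper value outside its range is refused whole. The fingers move at their own pace and stop on an object; FORCE is the grip in N (left out, the last holds). Time passes only in rows, so rows that repeat a pose let the fingers close. It gives the time, the measured TCP pose, the force, the opening and the grip force at its end, in the units of the state.
- sensors.get_obs(): the state, without advancing time (a new reading comes with each control period).
- imaging.camera(name): name is "scene" or "top" or "wrist"; returns the picture (400x640x3 uint8, blue, green, red); there is no depth.
- imaging.calibration(name): a dict with "mtx" (3x3 intrinsics, pixels), "R" (3x3) and "t" (3): a world point X has camera coordinates R X + t; the wrist camera has in their place "tool_from_camera" (4x4, takes a point from camera to tool coordinates, whose origin is the TCP and whose axes are the flange's). Camera axes: x right, y down, z forward; pixel columns grow to the right and rows downward; lengths in m; the calibration is good to about 2 mm. A picture is of the moment at which its call begins: read the wrist's pose just before it. calibration takes no time and is no camera call.
- order.hand_in(): hands the job in; it is judged then, once.
Trained networks look in the newest picture that a camera, given by its name, has taken for a name from the list of things; names that differ only in an ending like _2 or _b are one class to them, and where a whole thing is asked for, a point or a joint stands for the part that bears it (a point fixed in the world has none). Each returns a list of dicts, best first, with "conf" (0 to 1); they miss things now and then, are a little off and sometimes report something else, mostly with a low value. They report only what shows in the picture. A call takes as long as a camera call. They do not tell look-alikes from the thing itself.
- spotter.look_for(label, camera): "pixel" ([column, row] in pixels, amid what is visible of it).
The state is a dict: "clock": time; "joint_pos": joint angles; "joint_velocities": joint speeds; "tau": joint torques, N m; "position": TCP position; "ee_rot": TCP orientation; "ft_force": force on the tool from outside, world axes, zero at the start; "torque": the same for the moment, N m; "grip_width": opening from 0.0 (shut) to 1.0 (fully open); "grasp_force": force on a finger pad.
Only numpy, scipy, OpenCV 4.12 (cv2) and the standard library are available. Lean on these libraries where they do the work, as an engineer would, in place of code of your own. Each camera call takes 0.05 s, during which the arm holds its last target. There are 200 camera calls.

## Working session

There is one attempt and no reset: what is moved stays moved. The work goes in short steps, Python scripts to look and compute and a shell command to move; the robot and the scene stay as the last step left them, time stands still between calls to the robot, and variables do not carry over. Pictures are saved under pics/ and viewed, at most 14 in all, crops included, and the job is handed in when it is done.

```bash
mkdir -p pics; python3 - <<'E'
from workcell import sensors, imaging
import cv2,numpy as np
o=sensors.get_obs(); print({k:np.round(v,3).tolist() for k,v in o.items()})
for n in ("scene","top","wrist"):
    cv2.imwrite(f"pics/{n}0.png",imaging.camera(n)); c=imaging.calibration(n); print(n,{k:np.round(v,4).tolist() for k,v in c.items()})
E
```

```text
{'clock': 0.0, 'joint_pos': [-1.162, 0.333, -0.065, 1.461, 0.022, 1.35, -0.088], 'joint_velocities': [-0.003, 0.001, 0.001, -0.001, -0.0, -0.0, -0.0], 'tau': [-0.0, -62.545, 0.049, -39.16, 0.016, 0.01, 0.0], 'position': [0.261, 0.567, 0.248], 'ee_rot': [0.214, 0.977, -0.001, -0.0], 'ft_force': [0.148, -0.637, -0.455], 'torque': [0.021, 0.002, -0.039], 'grasp_force': 0.0, 'grip_width': 1.0}
scene {'mtx': [[506.0249, 0.0, 319.1513], [0.0, 506.0249, 204.3878], [0.0, 0.0, 1.0]], 'R': [[0.2956, 0.9553, -0.0008], [0.7857, -0.2436, -0.5686], [-0.5434, 0.1675, -0.8226]], 't': [-0.1704, -0.404, 1.6979]}
top {'mtx': [[472.5404, 0.0, 314.53], [0.0, 472.5404, 196.4548], [0.0, 0.0, 1.0]], 'R': [[0.0084, -1.0, 0.0001], [-0.9966, -0.0084, -0.0823], [0.0823, 0.0006, -0.9966]], 't': [0.0058, 0.5764, 1.0334]}
wrist {'mtx': [[285.6415, 0.0, 318.9663], [0.0, 285.6415, 202.786], [0.0, 0.0, 1.0]], 'tool_from_camera': [[-0.0006, -0.9451, -0.3267, 0.0845], [1.0, -0.0004, -0.0007, -0.0005], [0.0005, -0.3267, 0.9451, -0.1264], [0.0, 0.0, 0.0, 1.0]]}
```

View pics/top0.png

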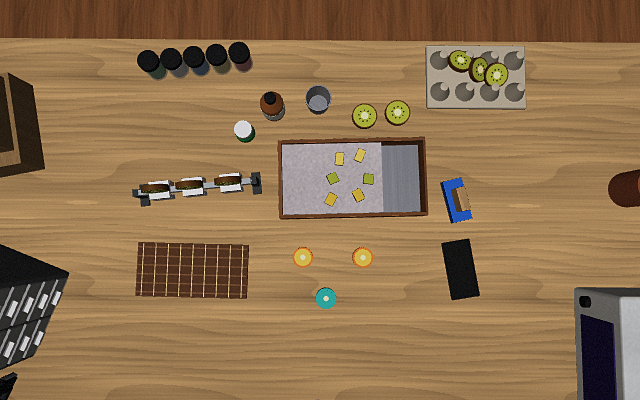

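View pics/scene0.png

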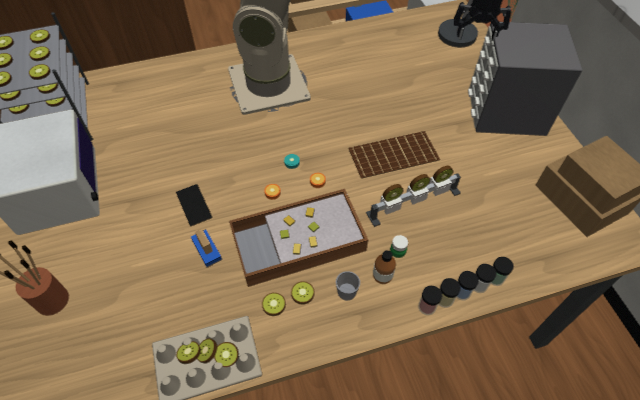

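The top view shows: 3 clips on the rail (155,189), (190,186), (230,182); mat centre (192,270); 6 chips at (330–370,155–200); orange blanks (303,257), (363,257); turquoise decoy (326,298); scraper (457,200); pad (461,269). The scene view agrees.

```bash
cat > h.py <<'E'
from workcell import sensors, imaging, order, spotter
import cv2,numpy as np
from scipy.spatial.transform import Rotation as Ro
def cam(n):
    c=imaging.calibration(n); K=np.array(c["mtx"])
    if n=="wrist":
        o=sensors.get_obs(); T=np.array(c["tool_from_camera"]); Rt=Ro.from_quat(o["ee_rot"]).as_matrix()
        A=Rt@T[:3,:3]; C=Rt@T[:3,3]+np.array(o["position"])
    else:
        A=np.array(c["R"]).T; C=-A@np.array(c["t"])
    return K,A,C
def world(px,z,k):
    K,A,C=k; d=A@np.linalg.inv(K)@np.array([px[0],px[1],1.]); return C+d*(z-C[2])/d[2]
def proj(X,k):
    K,A,C=k; p=K@A.T@(np.array(X)-C); return p[:2]/p[2]
def blobs(im,lo,hi,amin=20):
    m=cv2.inRange(cv2.cvtColor(im,cv2.COLOR_BGR2HSV),np.array(lo),np.array(hi))
    m=cv2.morphologyEx(m,cv2.MORPH_CLOSE,np.ones((3,3)))
    cs,_=cv2.findContours(m,cv2.RETR_EXTERNAL,cv2.CHAIN_APPROX_NONE)
    return [c[:,0,:].astype(float) for c in cs if cv2.contourArea(c)>amin]
def rect(c,z,k):
    W=np.array([world(p,z,k)[:2] for p in c]); (x,y),(a,b),t=cv2.minAreaRect((W*1000).astype(np.float32))
    if a<b: a,b,t=b,a,t+90
    return np.round([x,y,a,b,(t+90)%180-90],1)   # mm, angle of long side vs world x
def show(im,x0,y0,x1,y1,s,name): cv2.imwrite(name,cv2.resize(im[y0:y1,x0:x1],None,fx=s,fy=s,interpolation=cv2.INTER_CUBIC))
def go(xyz=None,yaw=None):
    "rows' shift/turn to bring TCP to xyz, with tool y at yaw deg from world x"
    o=sensors.get_obs(); R=Ro.from_quat(o["ee_rot"]); p=np.array(o["position"])
    print("pos",p.round(4),"yaw",np.degrees(np.arctan2(*R.as_matrix()[[1,0],1])).round(2),"t",round(o["clock"],2))
    if xyz is not None: print("shift",R.inv().apply(np.array(xyz)-p).round(4))
    if yaw is not None:
        t=np.radians(yaw); c,s=np.cos(t),np.sin(t)
        T=Ro.from_matrix(np.array([[-s,c,0],[c,s,0],[0,0,-1]]).T if 0 else np.column_stack([[-s,c,0],[c,s,0],[0,0,-1]]))
        print("turn",(R.inv()*T).as_rotvec().round(4))
E
python3 - <<'E'
from h import *
im=cv2.imread("pics/top0.png"); k=cam("top")
def pr(n,lo,hi,z,amin,x0=100,x1=500,y0=100,y1=310):
    for c in blobs(im,lo,hi,amin):
        m=c.mean(0)
        if x0<m[0]<x1 and y0<m[1]<y1: print(n,m.round(0),rect(c,z,k))
pr("blank",(8,120,150),(25,255,255),.014,60,290,380,240,270)
pr("chip",(15,80,120),(45,255,255),.055,20,285,385,145,215)
pr("scraper",(100,120,60),(125,255,255),.022,60,430,480,170,230)
pr("pad",(0,0,0),(180,255,45),.004,300,430,490,230,310)
pr("mat",(0,60,30),(20,255,110),.004,300,130,255,235,305)
for n,p in dict(TL=(279,141),TR=(425,138),BR=(427,215),BL=(279,218)).items(): print(n,world(p,.057,k).round(3))
for n,p in dict(bl=(140,198),br=(256,181)).items(): print("post",n,world(p,.06,k).round(3))
for p in ((155,189),(190,186),(230,182)): print("clip",world(p,.08,k).round(3))
for p in ((365,115),(397,112)):print("flat",world(p,.01,k).round(3))
show(im,130,125,490,310,2.2,"pics/topz.png")
E
```

```text
scraper [455. 201.] [ 571.5 -306.    93.8   47.4   13.9]
pad [460. 269.] [ 417.2 -318.1  128.7   63.9    9.7]
mat [192. 270.] [409.6 285.2 250.6 121.3  89.2]
TL [0.695 0.089 0.057]
TR [ 0.704 -0.23   0.057]
BR [ 0.535 -0.233  0.057]
BL [0.526 0.087 0.057]
post bl [0.567 0.387 0.06 ]
post br [0.606 0.138 0.06 ]
clip [0.585 0.349 0.08 ]
clip [0.592 0.275 0.08 ]
clip [0.601 0.19  0.08 ]
flat [ 0.766 -0.104  0.01 ]
flat [ 0.774 -0.177  0.01 ]
```

View pics/topz.png

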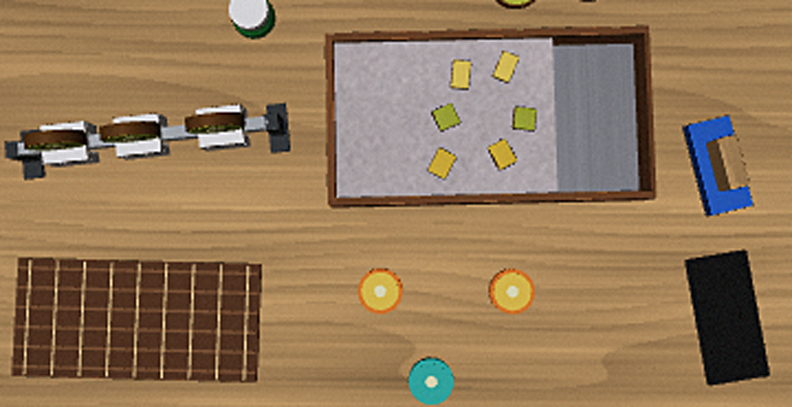

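```bash
python3 -c "
from h import *
go((.595,.275,.27),7)"
```

```text
pos [0.2614 0.5674 0.2477] yaw 65.26 t 0.15
shift [-0.4253 -0.126  -0.0222]
turn [-1.0000e-03  6.0000e-04  1.0168e+00]
```

```bash
python3 -m inch '[[[-0.425,-0.126,-0.022,0,0,1.017,-1],[-0.425,-0.126,-0.022,0,0,1.017,-1],[-0.425,-0.126,-0.022,0,0,1.017,-1],[-0.425,-0.126,-0.022,0,0,1.017,-1],[-0.425,-0.126,-0.022,0,0,1.017,-1],[-0.425,-0.126,-0.022,0,0,1.017,-1],[-0.425,-0.126,-0.022,0,0,1.017,-1],[-0.425,-0.126,-0.022,0,0,1.017,-1],[-0.425,-0.126,-0.022,0,0,1.017,-1],[-0.425,-0.126,-0.022,0,0,1.017,-1]]]'; python3 -m inch '[[[0,0,0,0,0,0,-1],[0,0,0,0,0,0,-1],[0,0,0,0,0,0,-1]]]'
python3 - <<'E'
from h import *
go((.595,.275,.27),7)
cv2.imwrite("pics/w1.png",imaging.camera("wrist"))
E
```

```text
clock: 1.15
position: [0.5992, 0.2681, 0.27]
ee_rot: [0.666, 0.746, -0.001, 0.002]
ft_force: [-0.8, -0.7, -0.9]
grip_width: 1.0
grasp_force: 0.0
clock: 1.45
position: [0.5938, 0.2769, 0.2702]
ee_rot: [0.662, 0.75, 0.0, -0.0]
ft_force: [0.6, 0.7, -0.7]
grip_width: 0.998
grasp_force: 0.0
pos [0.5938 0.2769 0.2702] yaw 7.13 t 1.45
shift [-0.0021  0.001   0.0002]
turn [-0.0005 -0.0007  0.0023]
```

View pics/w1.png

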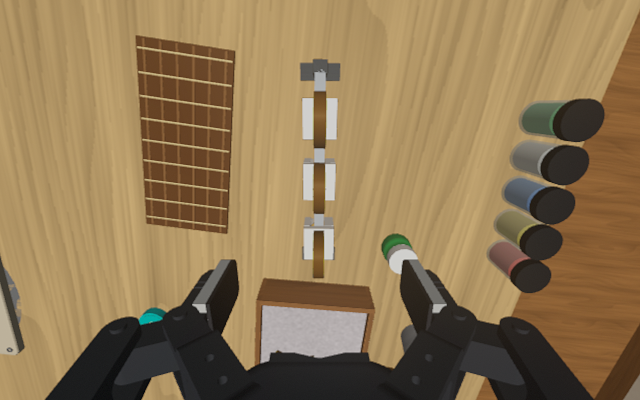

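The wrist view shows the rail vertical at column ~320, clips at rows ~120, 186, 250, rail aligned with the tool; the mat is on the left.

```bash
python3 - <<'E'
from h import *
im=cv2.imread("pics/w1.png"); k=cam("wrist")
for (r0,r1) in ((85,150),(152,216),(216,285)):
    sub=im[r0:r1,290:350]; hsv=cv2.cvtColor(sub,cv2.COLOR_BGR2HSV)
    w=(hsv[...,1]<30)&(hsv[...,2]>195); b=(hsv[...,1]>110)&(hsv[...,2]<150)
    for n,m,z in (("white",w,.07),("disc",b,.11)):
        r,c=np.nonzero(m); r=r+r0; c=c+290
        e=[np.percentile(c,1),np.percentile(c,99),np.percentile(r,1),np.percentile(r,99)]
        print(n,e,[world(((e[0]+e[1])/2,q),z,k)[:2].round(4).tolist() for q in e[2:]], world((np.median(c),np.median(r)),z,k)[:2].round(4))
for p in ((320,62),(320,80)): print("post",world(p,.06,k).round(3))
E
```

```text
white [np.float64(303.0), np.float64(336.0), np.float64(98.0), np.float64(138.0)] [[0.5827, 0.3662], [0.588, 0.3244]] [0.5771 0.3453]
disc [np.float64(313.0), np.float64(325.0), np.float64(92.0), np.float64(147.0)] [[0.5816, 0.3706], [0.5879, 0.32]] [0.5847 0.3456]
white [np.float64(304.0), np.float64(334.0), np.float64(164.0), np.float64(199.0)] [[0.591, 0.2951], [0.5963, 0.2528]] [0.5853 0.274 ]
disc [np.float64(313.0), np.float64(324.0), np.float64(164.0), np.float64(212.0)] [[0.5895, 0.303], [0.5959, 0.2513]] [0.5932 0.2774]
white [np.float64(304.0), np.float64(332.0), np.float64(229.0), np.float64(258.0)] [[0.5999, 0.2135], [0.605, 0.1727]] [0.5946 0.1946]
disc [np.float64(291.0), np.float64(339.39), np.float64(231.0), np.float64(284.0)] [[0.5951, 0.2286], [0.6032, 0.1608]] [0.603  0.1892]
post [0.579 0.402 0.06 ]
post [0.581 0.385 0.06 ]
```

```bash
python3 -c "
from h import *
go((.585,.345,.094),6.4)"
```

```text
pos [0.5939 0.2768 0.2703] yaw 7.12 t 1.5
shift [ 0.0687 -0.0003  0.1764]
turn [-0.0003 -0.0006  0.0126]
```

```bash
python3 -m inch '[[[0.069,0,0.04,0,0,0.012,-1],[0.069,0,0.08,0,0,0.012,-1],[0.069,0,0.12,0,0,0.012,-1],[0.069,0,0.15,0,0,0.012,-1],[0.069,0,0.17,0,0,0.012,-1],[0.069,0,0.176,0,0,0.012,-1],[0.069,0,0.176,0,0,0.012,-1],[0.069,0,0.176,0,0,0.012,1],[0.069,0,0.176,0,0,0.012,1],[0.069,0,0.176,0,0,0.012,1]]]' 60; python3 -m inch '[[[0,0,0,0,0,0,1],[0,0,0,0,0,0,1],[0,0,0,0,0,0,1]]]'; python3 -c "
from h import *
go((.585,.345,.094),6.4)"
```

```text
clock: 2.5
position: [0.5869, 0.3442, 0.0956]
ee_rot: [0.667, 0.745, 0.001, 0.0]
ft_force: [-0.1, -1.0, 0.7]
grip_width: 0.515
grasp_force: 0.0
clock: 2.8
position: [0.5867, 0.3439, 0.0947]
ee_rot: [0.667, 0.745, 0.0, 0.0]
ft_force: [0.2, 0.1, 2.0]
grip_width: 0.133
grasp_force: 58.7
pos [0.5867 0.3439 0.0947] yaw 6.3 t 2.8
shift [ 0.0012 -0.0015  0.0007]
turn [ 0.0007 -0.0004 -0.0018]
```

```bash
python3 -m inch '[[[0,0,-0.003,0,0,0,1],[0,0,-0.006,0,0,0,1],[0,0,-0.009,0,0,0,1],[0,0,-0.012,0,0,0,1],[0,0,-0.018,0,0,0,1],[0,0,-0.026,0,0,0,1],[0,0,-0.036,0,0,0,1],[0,0,-0.046,0,0,0,1],[0,0,-0.056,0,0,0,1],[0,0,-0.056,0,0,0,1]]]'; python3 -c "
from h import *
go((.41,.365,.15),-1)"
```

```text
clock: 3.8
position: [0.5873, 0.3443, 0.1527]
ee_rot: [0.667, 0.745, 0.002, 0.0]
ft_force: [-0.0, -0.1, -0.8]
grip_width: 0.134
grasp_force: 59.1
pos [0.5873 0.3443 0.1527] yaw 6.3 t 3.8
shift [ 0.04   -0.174   0.0022]
turn [ 0.0028 -0.0018  0.1274]
```

```bash
python3 -m inch '[[[0.01,-0.04,0,0,0,0.03,1],[0.02,-0.08,0,0,0,0.06,1],[0.03,-0.12,0.01,0,0,0.1,1],[0.04,-0.155,0.03,0,0,0.127,1],[0.04,-0.174,0.05,0,0,0.127,1],[0.04,-0.174,0.065,0,0,0.127,1],[0.04,-0.174,0.075,0,0,0.127,1],[0.04,-0.174,0.079,0,0,0.127,1],[0.04,-0.174,0.081,0,0,0.127,1],[0.04,-0.174,0.081,0,0,0.127,1]]]'; python3 -c "
from h import *
go((.41,.365,.069),-1)
show(imaging.camera('wrist'),160,100,480,400,2,'pics/w2.png')"
```

```text
clock: 4.8
position: [0.4097, 0.3645, 0.0696]
ee_rot: [0.713, 0.701, 0.0, 0.0]
ft_force: [-0.7, 0.5, -0.9]
grip_width: 0.133
grasp_force: 59.2
pos [0.4097 0.3645 0.0696] yaw -1.02 t 4.8
shift [0.0005 0.0003 0.0006]
turn [ 0.0004 -0.0003 -0.0003]
```

View pics/w2.png

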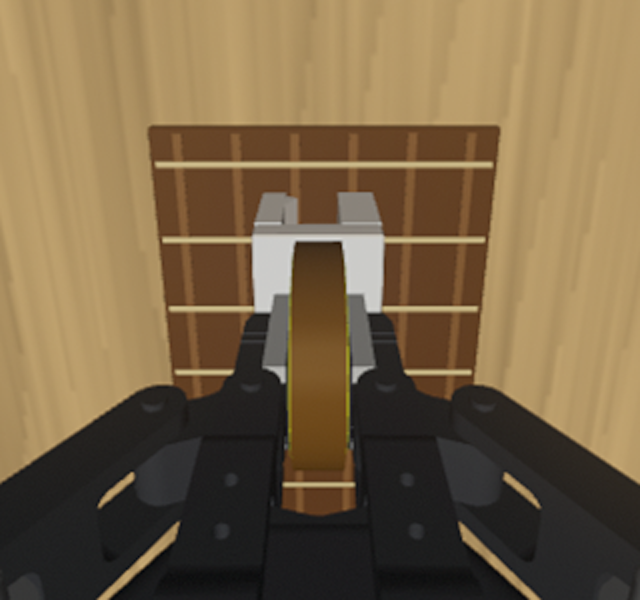

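The view shows the clip over the mat, upright, gripped centrally; lower and release.

```bash
python3 -m inch '[[[0,0,0.0015,0,0,0,1],[0,0,0.0025,0,0,0,1],[0,0,0.0025,0,0,0,1]]]'; python3 -m inch '[[[0,0,0.0,0,0,0,0.4],[0,0,0,0,0,0,0],[0,0,0,0,0,0,-0.5],[0,0,0,0,0,0,-1],[0,0,0,0,0,0,-1],[0,0,-0.02,0,0,0,-1],[0,0,-0.05,0,0,0,-1],[0,0,-0.09,0,0,0,-1],[0,0,-0.11,0,0,0,-1],[0,0,-0.11,0,0,0,-1]]]';  python3 -c "
from h import *
go((.594,.274,.17),6.4)"
```

```text
clock: 5.15
position: [0.4097, 0.3649, 0.0686]
ee_rot: [0.713, 0.701, 0.001, -0.0]
ft_force: [-4.5, -4.0, 14.6]
grip_width: 0.132
grasp_force: 61.6
clock: 6.15
position: [0.4103, 0.3657, 0.1802]
ee_rot: [0.713, 0.701, 0.003, -0.0]
ft_force: [-0.8, -0.1, 0.1]
grip_width: 0.998
grasp_force: 0.0
pos [0.4103 0.3657 0.1802] yaw -0.98 t 6.15
shift [-0.0886  0.1852  0.0104]
turn [ 0.0038 -0.0042 -0.1288]
```

```bash
python3 -m inch '[[[-0.022,0.046,0,0,0,-0.04,-1],[-0.044,0.092,0,0,0,-0.08,-1],[-0.066,0.138,0,0,0,-0.129,-1],[-0.0886,0.1852,0.01,0,0,-0.129,-1],[-0.0886,0.1852,0.03,0,0,-0.129,-1],[-0.0886,0.1852,0.06,0,0,-0.129,-1],[-0.0886,0.1852,0.08,0,0,-0.129,-1],[-0.0886,0.1852,0.0865,0,0,-0.129,-1],[-0.0886,0.1852,0.0865,0,0,-0.129,-1],[-0.0886,0.1852,0.0865,0,0,-0.129,-1]]]'; python3 -c "
from h import *
go((.594,.274,.094),6.4)"
```

```text
clock: 7.15
position: [0.5932, 0.273, 0.0912]
ee_rot: [0.666, 0.746, 0.001, 0.0]
ft_force: [0.1, 0.1, 1.0]
grip_width: 1.002
grasp_force: 0.0
pos [0.5932 0.273  0.0912] yaw 6.42 t 7.15
shift [ 0.0009  0.0009 -0.0028]
turn [ 0.0011 -0.0004  0.0004]
```

```bash
python3 -m inch '[[[0,0,0,0,0,0,1],[0,0,0,0,0,0,1],[0,0,0,0,0,0,1],[0,0,0,0,0,0,1],[0,0,0,0,0,0,1],[0,0,0,0,0,0,1],[0,0,0,0,0,0,1]]]'; python3 -m inch '[[[0,0,-0.003,0,0,0,1],[0,0,-0.006,0,0,0,1],[0,0,-0.009,0,0,0,1],[0,0,-0.012,0,0,0,1],[0,0,-0.018,0,0,0,1],[0,0,-0.026,0,0,0,1],[0,0,-0.036,0,0,0,1],[0,0,-0.046,0,0,0,1],[0,0,-0.056,0,0,0,1],[0,0,-0.056,0,0,0,1]]]'; python3 -c "
from h import *
go((.41,.285,.15),-1)"
```

```text
clock: 7.85
position: [0.5929, 0.2728, 0.0905]
ee_rot: [0.666, 0.746, 0.0, 0.0]
ft_force: [0.4, -0.0, 0.1]
grip_width: 0.133
grasp_force: 59.3
clock: 8.85
position: [0.5934, 0.2732, 0.1485]
ee_rot: [0.666, 0.746, 0.001, 0.0]
ft_force: [0.3, 0.2, -1.6]
grip_width: 0.134
grasp_force: 59.7
pos [0.5934 0.2732 0.1485] yaw 6.42 t 8.85
shift [ 0.0322 -0.1809 -0.0019]
turn [ 0.0022 -0.0015  0.1295]
```

```bash
python3 -m inch '[[[0.008,-0.04,0,0,0,0.03,1],[0.016,-0.08,0,0,0,0.06,1],[0.024,-0.12,0.01,0,0,0.1,1],[0.032,-0.16,0.03,0,0,0.129,1],[0.032,-0.181,0.05,0,0,0.129,1],[0.032,-0.181,0.065,0,0,0.129,1],[0.032,-0.181,0.073,0,0,0.129,1],[0.032,-0.181,0.08,0,0,0.129,1],[0.032,-0.181,0.0825,0,0,0.129,1],[0.032,-0.181,0.0825,0,0,0.129,1]]]'; python3 -m inch '[[[0,0,0.0005,0,0,0,1],[0,0,0.0005,0,0,0,1]]]'
```

```text
clock: 9.85
position: [0.4101, 0.2844, 0.0644]
ee_rot: [0.713, 0.701, 0.0, 0.0]
ft_force: [-1.4, -0.5, 1.6]
grip_width: 0.133
grasp_force: 63.0
clock: 10.05
position: [0.4102, 0.2844, 0.0643]
ee_rot: [0.713, 0.701, 0.0, -0.0]
ft_force: [-2.1, -3.0, 8.6]
grip_width: 0.132
grasp_force: 64.1
```

```bash
python3 -m inch '[[[0,0,0.0,0,0,0,0.4],[0,0,0,0,0,0,0],[0,0,0,0,0,0,-0.5],[0,0,0,0,0,0,-1],[0,0,0,0,0,0,-1],[0,0,-0.02,0,0,0,-1],[0,0,-0.05,0,0,0,-1],[0,0,-0.09,0,0,0,-1],[0,0,-0.11,0,0,0,-1],[0,0,-0.11,0,0,0,-1]]]';  python3 -c "
from h import *
go((.602,.193,.095),6.4)"
```

```text
clock: 11.05
position: [0.4106, 0.2855, 0.1764]
ee_rot: [0.713, 0.701, 0.003, -0.0]
ft_force: [1.5, -0.6, 0.4]
grip_width: 0.997
grasp_force: 0.0
pos [0.4106 0.2855 0.1764] yaw -0.98 t 11.05
shift [-0.0895  0.1926  0.0818]
turn [ 0.004  -0.0039 -0.1287]
```

```bash
python3 -m inch '[[[-0.022,0.046,0,0,0,-0.04,-1],[-0.044,0.092,0,0,0,-0.08,-1],[-0.066,0.138,0,0,0,-0.129,-1],[-0.0895,0.185,0.005,0,0,-0.129,-1],[-0.0895,0.1926,0.03,0,0,-0.129,-1],[-0.0895,0.1926,0.06,0,0,-0.129,-1],[-0.0895,0.1926,0.074,0,0,-0.129,-1],[-0.0895,0.1926,0.079,0,0,-0.129,-1],[-0.0895,0.1926,0.079,0,0,-0.129,-1],[-0.0895,0.1926,0.079,0,0,-0.129,-1]]]'; python3 -c "
from h import *
go((.602,.193,.094),6.4)"
python3 -m inch '[[[0,0,0,0,0,0,1],[0,0,0,0,0,0,1],[0,0,0,0,0,0,1],[0,0,0,0,0,0,1],[0,0,0,0,0,0,1],[0,0,0,0,0,0,1],[0,0,0,0,0,0,1]]]'; python3 -m inch '[[[0,0,-0.003,0,0,0,1],[0,0,-0.006,0,0,0,1],[0,0,-0.009,0,0,0,1],[0,0,-0.012,0,0,0,1],[0,0,-0.018,0,0,0,1],[0,0,-0.026,0,0,0,1],[0,0,-0.036,0,0,0,1],[0,0,-0.046,0,0,0,1],[0,0,-0.056,0,0,0,1],[0,0,-0.056,0,0,0,1]]]'; python3 -c "
from h import *
go((.41,.207,.15),-1)"
```

```text
clock: 12.05
position: [0.6008, 0.1921, 0.0956]
ee_rot: [0.666, 0.746, 0.001, 0.0]
ft_force: [-0.6, 0.0, 0.5]
grip_width: 0.999
grasp_force: 0.0
pos [0.6008 0.1921 0.0956] yaw 6.45 t 12.05
shift [0.0007 0.0013 0.0017]
turn [ 0.0017 -0.0007  0.0009]
clock: 12.75
position: [0.6016, 0.1918, 0.095]
ee_rot: [0.666, 0.746, 0.001, 0.001]
ft_force: [5.5, 0.5, 0.6]
grip_width: 0.134
grasp_force: 60.1
clock: 13.75
position: [0.6009, 0.1918, 0.152]
ee_rot: [0.666, 0.746, 0.001, 0.0]
ft_force: [0.3, -0.2, -1.1]
grip_width: 0.131
grasp_force: 60.4
pos [0.6009 0.1918 0.152 ] yaw 6.42 t 13.75
shift [ 0.0364 -0.188   0.0016]
turn [ 0.0018 -0.001   0.1295]
```

```bash
python3 -m inch '[[[0.008,-0.04,0,0,0,0.03,1],[0.016,-0.08,0,0,0,0.06,1],[0.024,-0.12,0.01,0,0,0.1,1],[0.036,-0.165,0.03,0,0,0.129,1],[0.036,-0.188,0.05,0,0,0.129,1],[0.036,-0.188,0.065,0,0,0.129,1],[0.036,-0.188,0.073,0,0,0.129,1],[0.036,-0.188,0.079,0,0,0.129,1],[0.036,-0.188,0.0815,0,0,0.129,1],[0.036,-0.188,0.0815,0,0,0.129,1]]]'; python3 -m inch '[[[0,0,0.0005,0,0,0,1],[0,0,0.0005,0,0,0,1]]]'
```

```text
clock: 14.75
position: [0.41, 0.2062, 0.0688]
ee_rot: [0.713, 0.701, -0.0, 0.0]
ft_force: [0.2, -0.4, -0.7]
grip_width: 0.133
grasp_force: 60.2
clock: 14.95
position: [0.4099, 0.2064, 0.0686]
ee_rot: [0.713, 0.701, 0.0, 0.0]
ft_force: [-0.0, -0.3, -0.8]
grip_width: 0.134
grasp_force: 60.2
```

```bash
python3 -m inch '[[[0,0,0.001,0,0,0,1],[0,0,0.001,0,0,0,1]]]';python3 -m inch '[[[0,0,0.0,0,0,0,0.4],[0,0,0,0,0,0,0],[0,0,0,0,0,0,-0.5],[0,0,0,0,0,0,-1],[0,0,0,0,0,0,-1],[0,0,-0.02,0,0,0,-1],[0,0,-0.05,0,0,0,-1],[0,0,-0.09,0,0,0,-1],[0,0,-0.14,0,0,0,-1],[0,0,-0.18,0,0,0,-1]]]';  python3 -c "
from h import *
go((.5,0,.25),-1)"
```

```text
clock: 15.15
position: [0.4102, 0.2066, 0.0681]
ee_rot: [0.713, 0.701, 0.001, 0.0]
ft_force: [-0.9, -0.1, 5.1]
grip_width: 0.135
grasp_force: 61.4
clock: 16.15
position: [0.4096, 0.2062, 0.2499]
ee_rot: [0.713, 0.701, 0.001, 0.0]
ft_force: [0.5, 1.1, -0.8]
grip_width: 0.996
grasp_force: 0.0
pos [0.4096 0.2062 0.2499] yaw -0.99 t 16.15
shift [-2.046e-01  9.400e-02 -2.000e-04]
turn [ 0.0011 -0.0011  0.0002]
```

```bash
python3 -c "
from h import *
go((.57,-.306,.27),-76.1)"
```

```text
pos [0.4096 0.2062 0.2499] yaw -0.99 t 16.15
shift [-0.5093  0.1693 -0.0204]
turn [ 2.0000e-04 -1.6000e-03  1.3109e+00]
```

```bash
python3 -m inch '[[[-0.509,0.169,-0.02,0,0,1.311,-1],[-0.509,0.169,-0.02,0,0,1.311,-1],[-0.509,0.169,-0.02,0,0,1.311,-1],[-0.509,0.169,-0.02,0,0,1.311,-1],[-0.509,0.169,-0.02,0,0,1.311,-1],[-0.509,0.169,-0.02,0,0,1.311,-1],[-0.509,0.169,-0.02,0,0,1.311,-1],[-0.509,0.169,-0.02,0,0,1.311,-1],[-0.509,0.169,-0.02,0,0,1.311,-1],[-0.509,0.169,-0.02,0,0,1.311,-1]]]';python3 -c "
from h import *
go((.57,-.306,.27),-76.1)"
```

```text
clock: 17.15
position: [0.5596, -0.2719, 0.2659]
ee_rot: [0.993, 0.12, 0.0, 0.0]
ft_force: [0.8, 1.0, 1.0]
grip_width: 0.996
grasp_force: 0.0
pos [ 0.5596 -0.2719  0.2659] yaw -76.23 t 17.15
shift [ 0.002   0.0356 -0.0041]
turn [ 0.     -0.0003 -0.0023]
```

```bash
python3 -m inch '[[[0.002,0.0356,0,0,0,0,-1],[0.002,0.0356,0,0,0,0,-1],[0.002,0.0356,0,0,0,0,-1]]]';python3 - <<'E'
from h import *
go((.57,-.306,.27),-76.1)
w=imaging.camera('wrist'); t=imaging.camera('top')
cv2.imwrite('pics/w3.png',w); cv2.imwrite('pics/t3.png',t)
a=cv2.resize(t[100:320,120:480],(720,440)); b=w[:,:][::1]; 
cv2.imwrite('pics/m3.png',np.vstack([cv2.resize(t[130:310,120:480],(640,320)),cv2.resize(w[:,100:540],(640,270)) if 0 else cv2.resize(w,(432,270)) if 0 else np.hstack([cv2.resize(w,(432,270)),np.zeros((270,208,3),np.uint8)])]))
k=cam('wrist')
for c in blobs(w,(100,120,40),(125,255,255),100): print(c.mean(0).round(),rect(c,.022,k))
E
```

```text
clock: 17.45
position: [0.569, -0.3054, 0.2652]
ee_rot: [0.993, 0.12, -0.001, 0.0]
ft_force: [0.7, 0.6, -0.1]
grip_width: 0.996
grasp_force: 0.0
pos [ 0.569  -0.3054  0.2652] yaw -76.19 t 17.45
shift [ 0.0008  0.0009 -0.0048]
turn [-0.0001  0.0014 -0.0016]
[322. 167.] [ 573.  -306.6   94.    42.5   14.6]
```

View pics/m3.png

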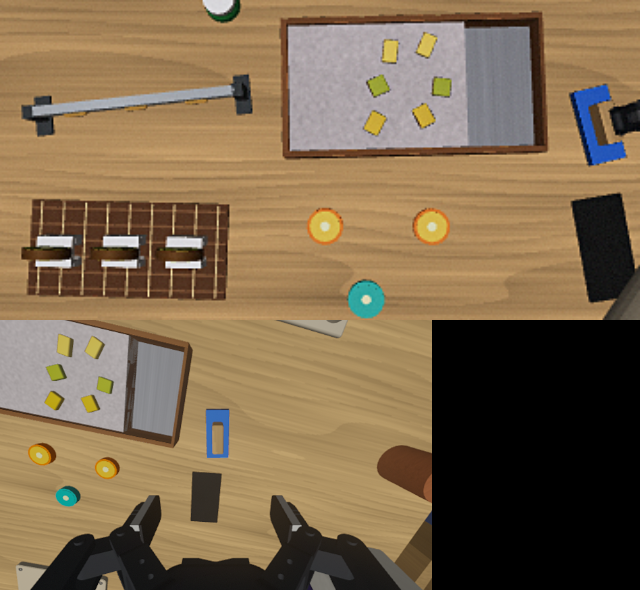

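All three clips stand on the mat, the scraper is at wrist (322,167), and the six chips are still on the plate. Now refine the station pose.

```bash
python3 - <<'E'
from h import *
im=cv2.imread("pics/t3.png"); k=cam("top")
hsv=cv2.cvtColor(im,cv2.COLOR_BGR2HSV)
# plate/trough edge and inner rim edges along some rows/cols
g=im.astype(float).sum(2)
for r in (155,175,195):
    row=g[r]; s=np.where((hsv[r,:,1]<60)&(np.arange(640)>270)&(np.arange(640)<430))[0]
    d=cv2.GaussianBlur(row.reshape(1,-1),(5,1),0)[0]; e=370+np.argmin(np.diff(d)[370:395])
    print(r,"rim in",s.min(),"edge",e+.5,world((s.min(),r),.045,k)[:2].round(4),world((e+.5,r),.045,k)[:2].round(4))
for c in (300,340,375):
    s=np.where((hsv[:,c,1]<60)&(np.arange(400)>135)&(np.arange(400)<225))[0]
    print(c,s.min(),s.max(),world((c,s.min()),.045,k)[:2].round(4),world((c,s.max()+1),.045,k)[:2].round(4))
O=np.array([.614,-.035]);a=np.radians(1.6);X=np.array([np.cos(a),np.sin(a)]);Y=np.array([-X[1],X[0]])
for c in blobs(im,(15,80,100),(50,255,255),25):
    m=c.mean(0)
    if 285<m[0]<385 and 145<m[1]<215:
        w=world(m,.055,k)[:2]-O; print("chip",m.round(),(w@X).round(3),(w@Y).round(3))
go((.573,-.3066,.046),-75.4)
E
```

```text
155 rim in 282 edge 380.5 [0.6658 0.0832] [ 0.6677 -0.1343]
175 rim in 282 edge 381.5 [0.6214 0.0826] [ 0.6232 -0.1364]
195 rim in 283 edge 382.5 [0.5772 0.0798] [ 0.5791 -0.1384]
300 144 213 [0.6908 0.0437] [0.5359 0.042 ]
340 143 213 [ 0.6938 -0.0448] [ 0.5366 -0.0454]
375 142 212 [ 0.6966 -0.1222] [ 0.5394 -0.1219]
pos [ 0.5696 -0.3033  0.2658] yaw -76.01 t 17.55
shift [0.0024 0.0042 0.2198]
turn [-0.0009 -0.0002 -0.0107]
```

```bash
python3 -m inch '[[[0.0024,0.0042,0.05,0,0,-0.0107,0],[0.0024,0.0042,0.1,0,0,-0.0107,0],[0.0024,0.0042,0.14,0,0,-0.0107,0],[0.0024,0.0042,0.17,0,0,-0.0107,0],[0.0024,0.0042,0.195,0,0,-0.0107,0],[0.0024,0.0042,0.21,0,0,-0.0107,0],[0.0024,0.0042,0.219,0,0,-0.0107,0],[0.0024,0.0042,0.219,0,0,-0.0107,0],[0.0024,0.0042,0.219,0,0,-0.0107,0]]]'; python3 - <<'E'
from h import *
go((.573,-.3066,.046),-75.4)
w=imaging.camera('wrist'); show(w,160,100,480,400,1.5,'pics/w4.png')
E
```

```text
clock: 18.45
position: [0.5734, -0.3081, 0.0481]
ee_rot: [0.992, 0.127, 0.001, 0.0]
ft_force: [0.1, 1.0, 0.3]
grip_width: 0.498
grasp_force: 0.0
pos [ 0.5734 -0.3081  0.0481] yaw -75.45 t 18.45
shift [-0.     -0.0016  0.0021]
turn [ 0.0008 -0.0014 -0.0009]
```

View pics/w4.png

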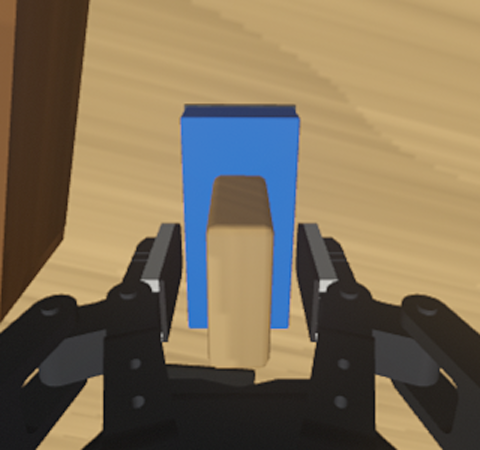

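```bash
python3 - <<'E'
from h import *
k=cam('wrist'); o=sensors.get_obs(); R=Ro.from_quat(o["ee_rot"]).inv()
for p,z in (((320,178.5),.022),((320,249),.066)): print(R.apply(world(p,z,k)-o["position"]).round(4))
E
python3 -m inch '[[[0,0,0.001,0,0,0,1],[0,0,0.001,0,0,0,1],[0,0,0.001,0,0,0,1],[0,0,0.001,0,0,0,1],[0,0,0.001,0,0,0,1],[0,0,0.001,0,0,0,1]]]' 90;python3 -m inch '[[[0,0,-0.03,0,0,0,1],[0,0,-0.06,0,0,0,1],[0,0,-0.1,0,0,0,1],[0,0,-0.12,0,0,0,1],[0,0,-0.12,0,0,0,1]]]'
python3 - <<'E'
from h import *
a=np.radians(2);X=np.array([np.cos(a),np.sin(a)]);Y=np.array([-X[1],X[0]]);O=np.array([.615,-.032])
p=O-.026*X+.085*Y; print(p.round(4)); go((*p,.165),-88)
E
```

```text
[0.0449 0.0008 0.0264]
[ 0.0251  0.0006 -0.0177]
clock: 19.1
position: [0.5733, -0.3084, 0.0468]
ee_rot: [0.992, 0.126, 0.001, 0.0]
ft_force: [-0.3, -0.1, 6.7]
grip_width: 0.223
grasp_force: 89.1
clock: 19.6
position: [0.5737, -0.3089, 0.1688]
ee_rot: [0.992, 0.126, 0.002, 0.001]
ft_force: [0.5, -0.9, -2.7]
grip_width: 0.218
grasp_force: 88.7
[0.586 0.052]
pos [ 0.5737 -0.3089  0.1688] yaw -75.48 t 19.6
shift [ 0.1024 -0.3463  0.0033]
turn [ 0.002  -0.0039  0.2185]
```

```bash
python3 -m inch '[[[0.0148,-0.0495,0,0,0,0.03,1],[0.0296,-0.099,0,0,0,0.06,1],[0.044,-0.1485,0,0,0,0.09,1],[0.059,-0.198,0,0,0,0.12,1],[0.074,-0.2475,0,0,0,0.15,1],[0.089,-0.297,0,0,0,0.18,1],[0.104,-0.346,0,0,0,0.2185,1],[0.104,-0.346,0,0,0,0.2185,1],[0.104,-0.346,0.02,0,0,0.2185,1],[0.104,-0.346,0.04,0,0,0.2185,1]]]'; python3 - <<'E'
from h import *
go((.588,.052,.0925),-88)
w=imaging.camera('wrist'); t=imaging.camera('top'); cv2.imwrite('pics/w5.png',w); cv2.imwrite('pics/t5.png',t)
cv2.imwrite('pics/m5.png',np.hstack([w[80:400,170:470],cv2.resize(t[120:230,270:440],(495,320))]))
E
```

```text
clock: 20.6
position: [0.586, 0.0539, 0.1242]
ee_rot: [1.0, 0.019, -0.001, 0.0]
ft_force: [0.2, -0.4, -2.7]
grip_width: 0.223
grasp_force: 89.5
pos [0.586  0.0539 0.1242] yaw -87.88 t 20.6
shift [0.002  0.002  0.0317]
turn [0.0001 0.0011 0.0021]
```

View pics/m5.png

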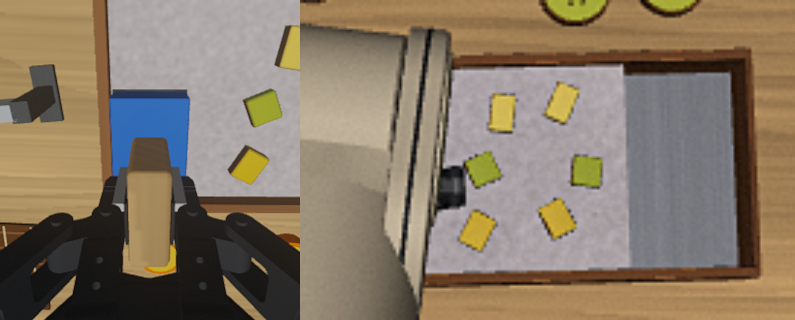

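```bash
python3 - <<'E'
from h import *
k=cam('wrist'); o=sensors.get_obs(); p=np.array(o["position"])
a=np.radians(2);X=np.array([np.cos(a),np.sin(a)]);Y=np.array([-X[1],X[0]]);O=np.array([.615,-.032])
def st(w): w=w[:2]-O; return (w@X).round(4),(w@Y).round(4)
print("tcp",st(p))
w=cv2.imread('pics/w5.png')
show(w[80:300,260:470],0,0,210,220,1,'pics/x.png')
for px,z in (((277,140),.057),((277,210),.057),((276,100),.057),((380,277),.045),((440,278),.045)): print(px,st(world(px,z,k)))
print("blade",[st(world(q,p[2]-.0468+.022,k)) for q in ((280,177),(358,177))])
for q in ((448,128),(433,188),(419,245)): print("chip",st(world(q,.055,k)))
E
```

```text
tcp (np.float64(-0.0279), np.float64(0.086))
(277, 140) (np.float64(0.033), np.float64(0.1132))
(277, 210) (np.float64(-0.0162), np.float64(0.1155))
(276, 100) (np.float64(0.0578), np.float64(0.1126))
(380, 277) (np.float64(-0.0803), np.float64(0.0349))
(440, 278) (np.float64(-0.0813), np.float64(-0.0151))
blade [(np.float64(0.0182), np.float64(0.1067)), (np.float64(0.0182), np.float64(0.0645))]
chip (np.float64(0.0405), np.float64(0.0008))
chip (np.float64(-0.0005), np.float64(0.0052))
chip (np.float64(-0.0454), np.float64(0.0099))
```

```bash
python3 -m inch '[[[0.0035,0.001,0.01,0,0,0.002,1],[0.0035,0.001,0.018,0,0,0.002,1],[0.0035,0.001,0.025,0,0,0.002,1],[0.0035,0.001,0.029,0,0,0.002,1],[0.0035,0.001,0.03,0,0,0.002,1],[0.0035,0.001,0.03,0,0,0.002,1]]]'; python3 -c "
from h import *
go((.588,.052,.0925),-88)"
```

```text
clock: 21.3
position: [0.5902, 0.0521, 0.096]
ee_rot: [1.0, 0.016, 0.0, -0.0]
ft_force: [0.2, -0.2, -2.7]
grip_width: 0.222
grasp_force: 89.3
pos [0.5902 0.0521 0.096 ] yaw -88.11 t 21.3
shift [-0.0022  0.      0.0035]
turn [-0.0001 -0.0001 -0.0019]
```

```bash
python3 -m inch '[[[0,0,0.002,0,0,0,1],[0,0,0.0035,0,0,0,1],[0,0,0.0035,0,0,0,1],[0,0.01,0.0035,0,0,0,1],[0,0.02,0.0035,0,0,0,1],[0,0.03,0.0035,0,0,0,1],[0,0.04,0.0035,0,0,0,1],[0,0.05,0.0035,0,0,0,1],[0,0.06,0.0035,0,0,0,1],[0,0.07,0.0035,0,0,0,1]]]';python3 -m inch '[[[0,0.01,0,0,0,0,1],[0,0.02,0,0,0,0,1],[0,0.03,0,0,0,0,1],[0,0.04,0,0,0,0,1],[0,0.05,0,0,0,0,1],[0,0.06,0,0,0,0,1],[0,0.07,0,0,0,0,1],[0,0.08,0,0,0,0,1],[0,0.09,0,0,0,0,1],[0,0.1,0,0,0,0,1]]]'; python3 - <<'E'
from h import *
go()
t=imaging.camera('top');w=imaging.camera('wrist'); cv2.imwrite('pics/t6.png',t)
cv2.imwrite('pics/m6.png',np.hstack([w[80:400,120:520],cv2.resize(t[120:230,270:440],(395,256+64))]))
E
```

```text
clock: 22.3
position: [0.5925, -0.0188, 0.0924]
ee_rot: [1.0, 0.016, 0.0, -0.0]
ft_force: [0.2, 0.4, -2.7]
grip_width: 0.219
grasp_force: 89.4
clock: 23.3
position: [0.5958, -0.1187, 0.0924]
ee_rot: [1.0, 0.017, -0.0, -0.0]
ft_force: [-0.4, 0.9, -3.0]
grip_width: 0.221
grasp_force: 89.3
pos [ 0.5958 -0.1187  0.0924] yaw -88.11 t 23.3
```

View pics/m6.png

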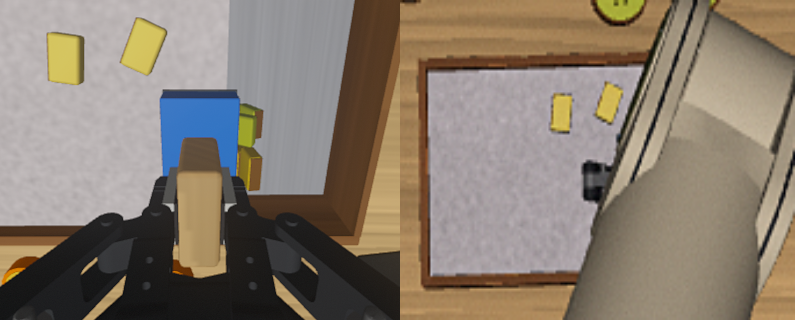

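Four chips at the trough edge ahead of the blade, two yellow ones remain on the +x side. Push on, then lift.

```bash
python3 -m inch '[[[0,0.01,0,0,0,0,1],[0,0.02,0,0,0,0,1],[0,0.026,0,0,0,0,1],[0,0.026,0,0,0,0,1],[0,0.026,-0.02,0,0,0,1],[0,0.026,-0.05,0,0,0,1],[0,0.026,-0.05,0,0,0,1]]]'; python3 - <<'E'
from h import *
a=np.radians(2);X=np.array([np.cos(a),np.sin(a)]);Y=np.array([-X[1],X[0]]);O=np.array([.615,-.032])
p=O+.028*X+.085*Y; print(p.round(4)); go((*p,.142),-88)
E
```

```text
clock: 24.1
position: [0.5985, -0.1443, 0.1461]
ee_rot: [1.0, 0.017, 0.003, 0.0]
ft_force: [1.0, -0.9, -2.3]
grip_width: 0.222
grasp_force: 89.6
[0.64   0.0539]
pos [ 0.5985 -0.1443  0.1461] yaw -88.11 t 24.1
shift [ 0.048  -0.1967  0.0042]
turn [ 0.0006 -0.0055 -0.0018]
```

```bash
python3 -m inch '[[[0.016,-0.04,0,0,0,0,1],[0.032,-0.085,0,0,0,0,1],[0.048,-0.13,0,0,0,0,1],[0.048,-0.175,0,0,0,0,1],[0.048,-0.1967,0,0,0,0,1],[0.048,-0.1967,0.015,0,0,0,1],[0.048,-0.1967,0.03,0,0,0,1],[0.048,-0.1967,0.042,0,0,0,1],[0.048,-0.1967,0.049,0,0,0,1],[0.048,-0.1967,0.049,0,0,0,1]]]'; python3 - <<'E'
from h import *
go((.64,.0539,.0925),-88)
w=imaging.camera('wrist'); t=imaging.camera('top')
cv2.imwrite('pics/m7.png',np.hstack([w[80:400,120:520],cv2.resize(t[120:230,270:440],(395,256+64))]))
E
```

```text
clock: 25.1
position: [0.6379, 0.0529, 0.0927]
ee_rot: [1.0, 0.016, -0.0, 0.0]
ft_force: [0.2, 0.8, -2.3]
grip_width: 0.224
grasp_force: 89.3
pos [0.6379 0.0529 0.0927] yaw -88.22 t 25.1
shift [ 0.0021 -0.0009  0.0002]
turn [ 0.0004  0.0008 -0.0039]
```

View pics/m7.png

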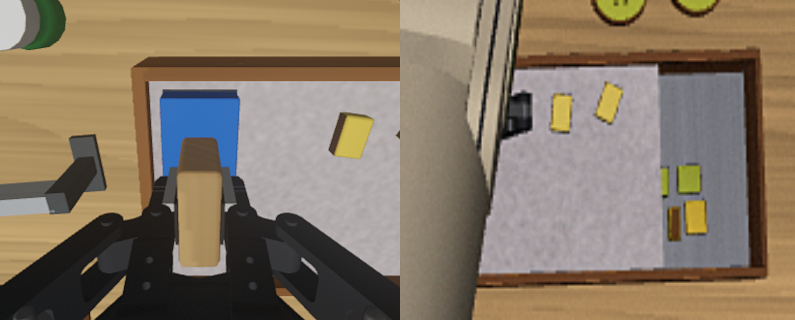

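Four chips are in the trough; two yellow remain, both in this pass's lane.

```bash
python3 -m inch '[[[0.001,0.01,0,0,0,0,1],[0.001,0.022,0,0,0,0,1],[0.001,0.034,0,0,0,0,1],[0.001,0.046,0,0,0,0,1],[0.001,0.058,0,0,0,0,1],[0.001,0.07,0,0,0,0,1],[0.001,0.08,0,0,0,0,1],[0.001,0.09,0,0,0,0,1],[0.001,0.1,0,0,0,0,1],[0.001,0.11,0,0,0,0,1]]]';python3 -m inch '[[[0,0.01,0,0,0,0,1],[0,0.02,0,0,0,0,1],[0,0.03,0,0,0,0,1],[0,0.04,0,0,0,0,1],[0,0.05,0,0,0,0,1],[0,0.06,0,0,0,0,1],[0,0.07,0,0,0,0,1],[0,0.08,0,0,0,0,1],[0,0.088,0,0,0,0,1],[0,0.088,0,0,0,0,1]]]'; python3 -m inch '[[[0,0,-0.02,0,0,0,1],[0,0,-0.06,0,0,0,1],[0,-0.05,-0.07,0,0,0,1],[0,-0.1,-0.07,0,0,0,1],[0,-0.15,-0.07,0,0,0,1],[0,-0.2,-0.07,0,0,0,1],[0,-0.2,-0.07,0,0,0,1]]]'; python3 - <<'E'
from h import *
w=imaging.camera('wrist'); t=imaging.camera('top');s=imaging.camera('scene');cv2.imwrite('pics/t8.png',t);cv2.imwrite('pics/s8.png',s)
cv2.imwrite('pics/m8.png',np.hstack([cv2.resize(s[180:290,220:380],(400,275)),cv2.resize(t[120:230,270:440],(395,275))]))
go()
E
```

```text
clock: 26.2
position: [0.6428, -0.0561, 0.0934]
ee_rot: [1.0, 0.017, -0.0, -0.0]
ft_force: [0.3, 0.1, -1.6]
grip_width: 0.225
grasp_force: 89.3
clock: 27.2
position: [0.6454, -0.1454, 0.0935]
ee_rot: [1.0, 0.016, 0.0, 0.0]
ft_force: [0.3, -0.7, -3.0]
grip_width: 0.227
grasp_force: 89.3
clock: 27.9
position: [0.6386, 0.0676, 0.1627]
ee_rot: [1.0, 0.023, -0.001, -0.003]
ft_force: [0.3, 0.9, -3.3]
grip_width: 0.225
grasp_force: 89.4
pos [0.6389 0.0566 0.1634] yaw -88.05 t 28.05
```

View pics/m8.png

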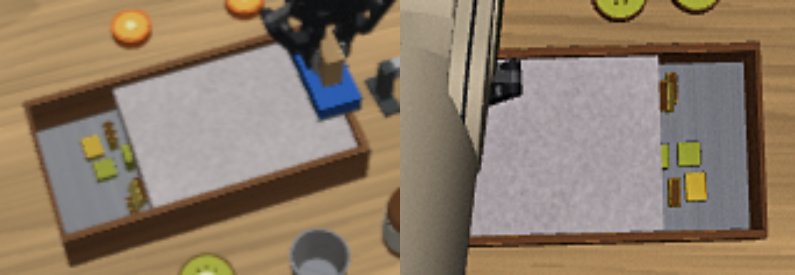

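```bash
python3 -c "
from h import *
go((.4187,-.318,.16),-80.3)"
```

```text
pos [0.6389 0.0566 0.1634] yaw -88.05 t 28.05
shift [-0.2328  0.3669  0.0036]
turn [ 3.000e-04  1.000e-04 -1.353e-01]
```

```bash
python3 -m inch '[[[-0.025,0.04,0,0,0,0,1],[-0.05,0.08,0,0,0,-0.02,1],[-0.077,0.122,0,0,0,-0.04,1],[-0.104,0.164,0,0,0,-0.06,1],[-0.13,0.206,0,0,0,-0.08,1],[-0.157,0.248,0,0,0,-0.1,1],[-0.184,0.29,0,0,0,-0.12,1],[-0.21,0.332,0,0,0,-0.135,1],[-0.2328,0.367,0,0,0,-0.135,1],[-0.2328,0.367,0.0036,0,0,-0.135,1]]]';python3 -m inch '[[[0,0,0.02,0,0,0,1],[0,0,0.04,0,0,0,1],[0,0,0.06,0,0,0,1],[0,0,0.075,0,0,0,1],[0,0,0.085,0,0,0,1],[0,0,0.092,0,0,0,1],[0,0,0.096,0,0,0,1],[0,0,0.096,0,0,0,1]]]'; python3 -c "
from h import *
go((.4187,-.318,.0515),-80.3)
show(imaging.camera('wrist'),120,60,520,380,1.5,'pics/w9.png')"
```

```text
clock: 29.05
position: [0.4131, -0.3253, 0.1608]
ee_rot: [0.997, 0.078, 0.0, 0.001]
ft_force: [0.0, 0.1, -3.3]
grip_width: 0.225
grasp_force: 89.5
clock: 29.85
position: [0.4185, -0.3181, 0.0638]
ee_rot: [0.996, 0.084, -0.0, -0.0]
ft_force: [-0.5, 0.2, -3.8]
grip_width: 0.225
grasp_force: 89.7
pos [ 0.4185 -0.3181  0.0638] yaw -80.38 t 29.85
shift [ 0.0002 -0.0001  0.0123]
turn [-0.      0.     -0.0015]
```

View pics/w9.png

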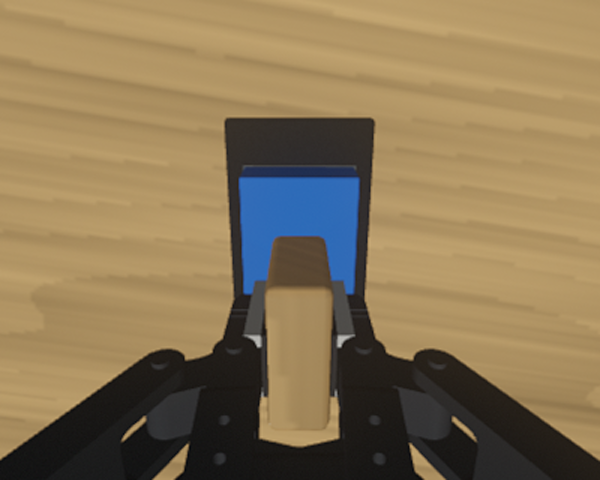

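The scraper is over the pad, centred and aligned. Lower to contact and release.

```bash
python3 -m inch '[[[0,0,0.005,0,0,0,1],[0,0,0.009,0,0,0,1],[0,0,0.0115,0,0,0,1],[0,0,0.0125,0,0,0,1],[0,0,0.0125,0,0,0,1]]]'
```

```text
clock: 30.4
position: [0.4184, -0.318, 0.0512]
ee_rot: [0.996, 0.084, -0.0, -0.0]
ft_force: [1.2, -0.1, -3.0]
grip_width: 0.222
grasp_force: 89.7
```

```bash
python3 -m inch '[[[0,0,0.001,0,0,0,1],[0,0,0.001,0,0,0,1]]]'; python3 -m inch '[[[0,0,0.0005,0,0,0,0.5],[0,0,0.0005,0,0,0,0.3],[0,0,0.0005,0,0,0,0],[0,0,0.0005,0,0,0,0],[0,0,-0.02,0,0,0,0],[0,0,-0.06,0,0,0,0],[0,0,-0.1,0,0,0,-0.5],[0,0,-0.14,0,0,0,-1],[0,0,-0.14,0,0,0,-1]]]'
python3 - <<'E'
from h import *
t=cv2.imread('pics/t3.png');k=cam('top')
hsv=cv2.cvtColor(t,cv2.COLOR_BGR2HSV)
for x0,x1 in ((285,322),(345,382)):
    m=(hsv[238:278,x0:x1,1]>150)&(hsv[238:278,x0:x1,2]>170); r,c=np.nonzero(m); print(m.sum(),c.min()+x0,c.max()+x0,r.min()+238,r.max()+238, world(((c.min()+c.max())/2+x0,(r.min()+r.max())/2+238),.007,k).round(4))
go((.46,-.106,.2),0)
E
```

```text
clock: 30.6
position: [0.4185, -0.3182, 0.0507]
ee_rot: [0.996, 0.084, 0.0, -0.0]
ft_force: [-2.7, 1.7, 4.2]
grip_width: 0.219
grasp_force: 90.3
clock: 31.5
position: [0.4203, -0.3198, 0.195]
ee_rot: [0.996, 0.084, 0.003, 0.001]
ft_force: [-0.2, -0.4, 0.2]
grip_width: 0.979
grasp_force: 0.0
301 292 312 247 267 [0.4409 0.0377 0.007 ]
302 353 372 247 267 [ 0.442  -0.0984  0.007 ]
pos [ 0.4203 -0.3198  0.195 ] yaw -80.41 t 31.5
shift [ 0.0748 -0.2042 -0.0052]
turn [ 0.0075 -0.003  -1.4033]
```

```bash
python3 -c "
from h import *
go((.442,-.098,.1),2)"
```

```text
pos [ 0.4203 -0.3198  0.195 ] yaw -80.41 t 31.5
shift [ 0.0578 -0.2154  0.0947]
turn [ 0.0076 -0.0029 -1.4382]
```

```bash
python3 -m inch '[[[0.0116,-0.043,0,0,0,-0.15,-1],[0.023,-0.086,0,0,0,-0.3,-1],[0.035,-0.129,0,0,0,-0.45,-1],[0.046,-0.172,0,0,0,-0.6,-1],[0.0578,-0.2154,0.02,0,0,-0.75,-1],[0.0578,-0.2154,0.04,0,0,-0.9,-1],[0.0578,-0.2154,0.06,0,0,-1.05,-1],[0.0578,-0.2154,0.08,0,0,-1.2,-1],[0.0578,-0.2154,0.094,0,0,-1.35,-1],[0.0578,-0.2154,0.094,0,0,-1.438,-1]]]'; python3 -m inch '[[[0,0,0,0,0,0,-1],[0,0,0,0,0,0,-1]]]'; python3 - <<'E'
from h import *
w=imaging.camera('wrist');cv2.imwrite('pics/w10.png',w);k=cam('wrist')
for c in blobs(w,(8,130,120),(25,255,255),150):
    m=(c.min(0)+c.max(0))/2
    p=world(m,.01,k)
    if .38<p[0]<.5: print(m,p.round(4),rect(c,.014,k))
go((.442,-.098,.016),2)
E
```

```text
clock: 32.5
position: [0.4379, -0.0959, 0.0943]
ee_rot: [0.692, 0.721, -0.001, -0.001]
ft_force: [-0.6, 0.7, 0.2]
grip_width: 0.999
grasp_force: 0.0
clock: 32.7
position: [0.4395, -0.0961, 0.0963]
ee_rot: [0.696, 0.718, 0.0, 0.0]
ft_force: [0.0, -0.1, -0.3]
grip_width: 1.002
grasp_force: 0.0
[322.5 215.5] [ 0.4419 -0.0965  0.01  ] [441.3 -96.4  49.6  46.5 -64.9]
[329.   32.5] [0.4415 0.0321 0.01  ] [441.4  30.7  46.   36.6   1.8]
pos [ 0.4396 -0.0961  0.0965] yaw 1.86 t 32.75
shift [-0.002   0.0023  0.0805]
turn [ 0.0004 -0.0002 -0.0025]
```

```bash
python3 -m inch '[[[-0.0005,0.002,0.03,0,0,0,-1],[-0.0005,0.002,0.055,0,0,0,-1],[-0.0005,0.002,0.07,0,0,0,-1],[-0.0005,0.002,0.079,0,0,0,-1],[-0.0005,0.002,0.08,0,0,0,-1],[-0.0005,0.002,0.08,0,0,0,0.5],[-0.0005,0.002,0.08,0,0,0,0.5],[-0.0005,0.002,0.08,0,0,0,0.5],[-0.0005,0.002,0.08,0,0,0,0.5]]]' 40; python3 -m inch '[[[0,0,0,0,0,0,0.5],[0,0,0,0,0,0,0.5],[0,0,-0.03,0,0,0,0.5],[0,0,-0.06,0,0,0,0.5],[0,0,-0.1,0,0,0,0.5],[0,0,-0.1,0,0,0,0.5]]]'
python3 - <<'E'
from h import *
a=np.radians(2);X=np.array([np.cos(a),np.sin(a)]);Y=np.array([-X[1],X[0]]);O=np.array([.615,-.032])
for y in (-.035,.05): print((O+y*Y).round(4))
go((*(O-.035*Y),.115),2)
E
```

```text
clock: 33.65
position: [0.442, -0.0964, 0.0173]
ee_rot: [0.695, 0.719, 0.001, 0.0]
ft_force: [-3.7, 0.8, 11.6]
grip_width: 0.516
grasp_force: 39.2
clock: 34.25
position: [0.4442, -0.0969, 0.1209]
ee_rot: [0.695, 0.719, 0.003, 0.002]
ft_force: [0.8, -0.5, -0.7]
grip_width: 0.52
grasp_force: 41.4
[ 0.6162 -0.067 ]
[0.6133 0.018 ]
pos [ 0.4442 -0.0969  0.1209] yaw 1.97 t 34.25
shift [0.0239 0.1729 0.0073]
turn [ 0.0079 -0.0015 -0.0005]
```

```bash
python3 -m inch '[[[0.006,0.043,0,0,0,0,0.5],[0.012,0.086,0,0,0,0,0.5],[0.018,0.13,0,0,0,0,0.5],[0.024,0.173,0,0,0,0,0.5],[0.024,0.173,0.015,0,0,0,0.5],[0.024,0.173,0.03,0,0,0,0.5],[0.024,0.173,0.042,0,0,0,0.5],[0.024,0.173,0.052,0,0,0,0.5],[0.024,0.173,0.053,0,0,0,0.5],[0.024,0.173,0.053,0,0,0,0.5]]]'; python3 -c "
from h import *
go((.6162,-.067,.063),2)
show(imaging.camera('wrist'),120,60,520,400,1.5,'pics/w11.png')"
```

```text
clock: 35.25
position: [0.6131, -0.0665, 0.0633]
ee_rot: [0.695, 0.719, 0.0, -0.0]
ft_force: [0.4, 0.6, 0.3]
grip_width: 0.516
grasp_force: 43.6
pos [ 0.6131 -0.0665  0.0633] yaw 1.99 t 35.25
shift [-0.0006  0.0031  0.0003]
turn [ 0.     -0.0004 -0.0002]
```

View pics/w11.png

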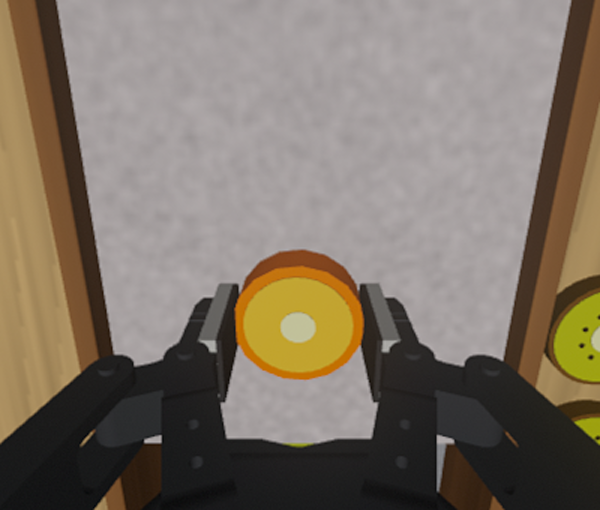

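Blank held level on the plate, well clear of the rims. Release.

```bash
python3 -m inch '[[[0,0,0.0006,0,0,0,0.5],[0,0,0.0006,0,0,0,0],[0,0,0.0006,0,0,0,-0.2],[0,0,0.0006,0,0,0,-0.5],[0,0,0.0006,0,0,0,-0.5],[0,0,-0.02,0,0,0,-0.5],[0,0,-0.05,0,0,0,-0.5],[0,0,-0.08,0,0,0,-0.6],[0,0,-0.08,0,0,0,-1]]]'; python3 -c "
from h import *
go((.441,.037,.1),2)"
```

```text
clock: 36.2
position: [0.6156, -0.067, 0.1475]
ee_rot: [0.695, 0.719, 0.002, 0.002]
ft_force: [-0.2, -0.2, -0.6]
grip_width: 0.941
grasp_force: 0.0
pos [ 0.6156 -0.067   0.1475] yaw 2.0 t 36.2
shift [ 0.11   -0.1712  0.0464]
turn [ 0.0062 -0.     -0.    ]
```

```bash
python3 -m inch '[[[0.026,-0.04,0,0,0,0,-1],[0.052,-0.08,0,0,0,0,-1],[0.078,-0.12,0,0,0,0,-1],[0.1,-0.155,0,0,0,0,-1],[0.11,-0.1712,0.02,0,0,0,-1],[0.11,-0.1712,0.045,0,0,0,-1],[0.11,-0.1712,0.045,0,0,0,-1],[0.11,-0.1712,0.045,0,0,0,-1]]]'; python3 - <<'E'
from h import *
w=imaging.camera('wrist');k=cam('wrist')
for c in blobs(w,(8,130,120),(25,255,255),150):
    m=(c.min(0)+c.max(0))/2
    p=world(m,.01,k)
    if .38<p[0]<.5: print(m,p.round(4),rect(c,.014,k)); go((p[0],p[1],.0175),2)
E
```

```text
clock: 37.0
position: [0.4386, 0.0371, 0.0986]
ee_rot: [0.695, 0.719, -0.001, 0.0]
ft_force: [0.2, -0.2, 0.5]
grip_width: 1.002
grasp_force: 0.0
[323.  213.5] [0.4419 0.0373 0.01  ] [441.   37.7  49.3  46.8 -61.2]
pos [0.4392 0.0371 0.099 ] yaw 1.96 t 37.05
shift [0.0002 0.0027 0.0815]
turn [ 0.0006  0.0005 -0.0006]
```

```bash
python3 -m inch '[[[0,0.0022,0.03,0,0,0,-1],[0,0.0022,0.055,0,0,0,-1],[0,0.0022,0.07,0,0,0,-1],[0,0.0022,0.079,0,0,0,-1],[0,0.0022,0.081,0,0,0,-1],[0,0.0022,0.081,0,0,0,0.5],[0,0.0022,0.081,0,0,0,0.5],[0,0.0022,0.081,0,0,0,0.5],[0,0.0022,0.081,0,0,0,0.5]]]' 40; python3 -m inch '[[[0,0,0,0,0,0,0.5],[0,0,0,0,0,0,0.5],[0,0,-0.03,0,0,0,0.5],[0,0,-0.06,0,0,0,0.5],[0,0,-0.1,0,0,0,0.5],[0,0,-0.1,0,0,0,0.5]]]'
python3 - <<'E'
from h import *
go((.6138,.018,.115),2)
E
```

```text
clock: 37.95
position: [0.4413, 0.0378, 0.0184]
ee_rot: [0.695, 0.719, 0.001, -0.0]
ft_force: [-3.6, -0.6, 11.4]
grip_width: 0.516
grasp_force: 39.0
clock: 38.55
position: [0.4435, 0.0381, 0.1219]
ee_rot: [0.695, 0.719, 0.004, 0.001]
ft_force: [-0.1, 0.2, -0.4]
grip_width: 0.521
grasp_force: 41.4
pos [0.4435 0.0381 0.1219] yaw 1.98 t 38.55
shift [-0.026   0.1694  0.008 ]
turn [ 0.0072 -0.004  -0.0003]
```

```bash
python3 -m inch '[[[-0.006,0.043,0,0,0,0,0.5],[-0.012,0.086,0,0,0,0,0.5],[-0.018,0.13,0,0,0,0,0.5],[-0.026,0.171,0,0,0,0,0.5],[-0.026,0.172,0.015,0,0,0,0.5],[-0.026,0.172,0.03,0,0,0,0.5],[-0.026,0.172,0.042,0,0,0,0.5],[-0.026,0.172,0.052,0,0,0,0.5],[-0.026,0.172,0.0535,0,0,0,0.5],[-0.026,0.172,0.0535,0,0,0,0.5]]]'; python3 -m inch '[[[0,0,0.0006,0,0,0,0.5],[0,0,0.0006,0,0,0,0.5]]]'
```

```text
clock: 39.55
position: [0.6132, 0.018, 0.0639]
ee_rot: [0.694, 0.72, 0.0, -0.0]
ft_force: [-0.3, -0.1, 0.5]
grip_width: 0.515
grasp_force: 45.5
clock: 39.75
position: [0.6138, 0.0179, 0.0638]
ee_rot: [0.694, 0.72, 0.0, 0.0]
ft_force: [0.5, -0.7, -0.9]
grip_width: 0.513
grasp_force: 45.5
```

```bash
python3 -m inch '[[[0,0,0.0005,0,0,0,0.5],[0,0,0.0005,0,0,0,0],[0,0,0.0005,0,0,0,-0.2],[0,0,0.0005,0,0,0,-0.5],[0,0,0.0005,0,0,0,-0.5],[0,0,-0.02,0,0,0,-0.5],[0,0,-0.06,0,0,0,-0.5],[0,0,-0.11,0,0,0,-0.6],[0,0,-0.16,0,0,0,-1],[0,0,-0.2,0,0,0,-1]]]';python3 -m inch '[[[0.05,-0.03,-0.02,0,0,0,-1],[0.09,-0.06,-0.02,0,0,0,-1],[0.13,-0.1,-0.02,0,0,0,-1],[0.17,-0.13,-0.02,0,0,0,-1],[0.21,-0.16,-0.02,0,0,0,-1],[0.25,-0.18,-0.02,0,0,0,-1],[0.29,-0.2,-0.02,0,0,0,-1],[0.33,-0.2,-0.02,0,0,0,-1],[0.33,-0.2,-0.02,0,0,0,-1],[0.33,-0.2,-0.02,0,0,0,-1]]]'; python3 - <<'E'
from h import *
t=imaging.camera('top');s=imaging.camera('scene')
cv2.imwrite('pics/m12.png',np.vstack([cv2.resize(t[130:310,120:490],(740,360)),np.hstack([cv2.resize(s[120:290,160:460],(423,240)),np.zeros((240,317,3),np.uint8)])]))
E
```

```text
clock: 40.75
position: [0.6137, 0.0173, 0.2664]
ee_rot: [0.695, 0.719, 0.001, 0.001]
ft_force: [0.6, 0.4, -0.8]
grip_width: 0.998
grasp_force: 0.0
clock: 41.75
position: [0.4018, 0.3409, 0.2829]
ee_rot: [0.694, 0.72, -0.0, 0.0]
ft_force: [0.4, -1.2, -0.3]
grip_width: 0.999
grasp_force: 0.0
```

View pics/m12.png

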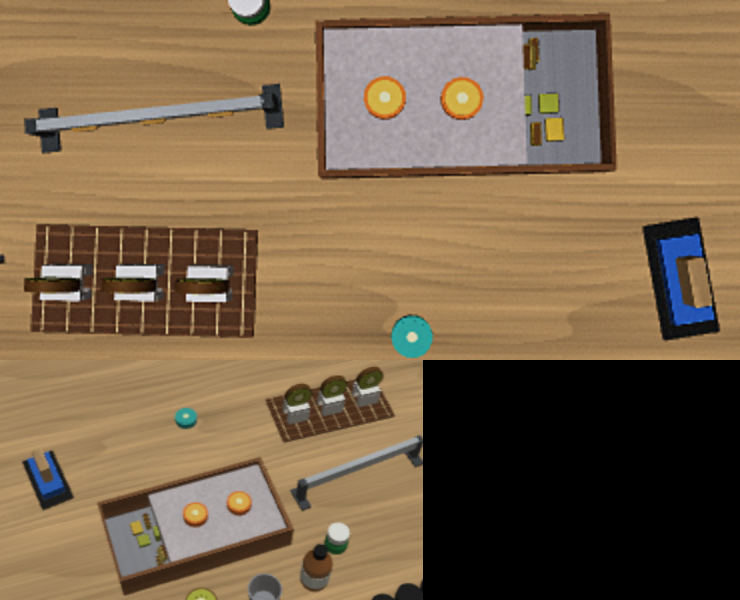

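The final views show the clips upright on the mat, the plate clear with two blanks on it, six chips in the trough and the scraper on its pad.

```bash
python3 -c "
from workcell import order
print(order.hand_in())"
```

```text
the job is handed in; nothing more can be done
None
```

I handed the job in after about 42 s of robot time: three clips upright on the mat, six chips in the trough, two orange blanks flat on the plate, and the scraper upright on its pad in the last pictures; the hand-in call returned no verdict.

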